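Count two tins into the lidded trough and tip the spare back

TASK

Count out two of the three tins on the wooden counting tray: slide them along the deck, without lifting them off the tray, until they lie down in the trough, leave the third on the deck, and press the trough's lid fully shut. Then lift the tray by its bar so that the third tin slides off into the bin, and lower the tray gently until it rests level again, with the two tins still under the shut lid. Leave the things standing around alone.

Things in the scene. Friction and masses are not known exactly. Their poses are not given: they have to be found in the camera images.
- stand: fixed wooden stand, 254 mm (x) x 385 mm (y, from -270 to +115), that carries the tipping tray at its left and has an open return bin at its right. Origin: on the worktop, on the stand's mid line; its axes x (away from the robot), y (left), z up. Turned at most 13 degrees from the robot's axes. The rests under the tray stand at y = +85 mm
- bin (a point): centre of the return bin's floor, 195 mm to the right (-y) of the stand's origin, 8 mm above the worktop; axes as the stand's. The bin is 238 mm (x) x 143 mm (y) inside, its rim 48 mm above the worktop; it begins right below the deck's open edge
- tray_pivot (a point): middle of the deck's open right edge, on the tray's hinge line at the height of the deck's top; 115 mm right of the stand's origin, 65 mm above the worktop. Tray axes (they tip with it): x along the edge, y left up the deck to the trough, z out of the deck. The flat deck runs from y = 0 to 115 mm, the trough beyond it to the far wall, which ends at y = 237, level with the deck
- deck (a point): centre of the deck's top (tray x = 0, y = 57 mm), axes as the tray's. Rims 12 mm high at its ends (x = +-114) and two ribs 5 mm high, 4 wide at x = +-37 part the deck into three lanes along y, centred at x = -74, 0, +74. No wall at the right edge nor at the trough: a tin's right-hand end can be pushed from over the bin
- trough (a point): centre of the trough's floor, at x = 0, y = 173, z = -34 mm of the tray; axes as the tray's. The trough is 222 mm (x) by 116 mm (y) inside, 34 mm deep below the deck's top, open to all three lanes, with no partitions
- tray (a joint): tipping of the tray about the hinge line along the deck's open right edge: 0 level on its rests, grows to 0.7 rad as the bar side is lifted. No spring, nearly no friction: it falls back if let go (tray with lid 0.75 kg, plus the tins). The deck is smooth: tins begin to slide between 13 and 21 degrees, so tip it to about 0.5 rad to be sure
- tray_bar (a point): middle of the steel bar by which the tray is lifted: round, 12 mm thick, 110 mm long along the tray's x, at y = 279, z = -12 mm of the tray, that is about 53 mm above the worktop when level, with 36 mm clear between it and the trough's far wall and 47 mm clear below. It can turn in a grip across it. Its distance from the hinge line is 279 mm
- lid (a joint): trough lid: 0 shut, grows as it opens up and over to the left, at most 1.9 rad; starts open between 1.35 and 1.65 rad (about upright). A stiff hinge (0.12 N m): the lid stays where it is left and must be pushed over to the right and pressed down; about 1 to 3 N at its edge
- lid_hinge (a point): middle of the lid's hinge line, on top of the trough's far wall at y = 236 mm of the tray; axes of the lid: x along the hinge, -y from the hinge to the free edge, z out of the face that is on top when shut
- lid_edge (a point): middle of the lid's free edge, 118 mm from the hinge. The lid is a flat wooden panel 232 mm x 122 mm, 6 mm thick, with a steel strip 5 mm high along the free edge; shut, its top is 7 mm above the deck's top and its edge overlaps the deck end by 1 mm
- tin_a: flat oblong food tin, 63 wide x 105 long x 26 mm high, rounded corners (its body about 60 x 100 below the rim), 0.1 to 0.2 kg. Origin: centre of its underside; x across, y along its length, z up. Starts lying in that one of the deck's three lanes which is nearest the robot, long side along the lane
- tin_b: flat oblong food tin, 63 wide x 105 long x 26 mm high, rounded corners (its body about 60 x 100 below the rim), 0.1 to 0.2 kg. Origin: centre of its underside; x across, y along its length, z up. Starts lying in that one of the deck's three lanes which is in the middle, long side along the lane
- tin_c: flat oblong food tin, 63 wide x 105 long x 26 mm high, rounded corners (its body about 60 x 100 below the rim), 0.1 to 0.2 kg. Origin: centre of its underside; x across, y along its length, z up. Starts lying in that one of the deck's three lanes which is farthest from the robot, long side along the lane
- spoon: bystander: wooden spoon, 303 mm, lying behind the stand
- packet: bystander: flat snack packet, 185 x 68 x 14 mm, lying right of the bin
- pepper_mill: bystander: wooden pepper mill, 58 mm wide, 160 mm tall, left of the stand; origin under its foot
- white_mug: bystander: white mug, 93 x 132 mm, 102 mm tall, left of and behind the stand; origin under its foot
- timer: bystander: kitchen timer, 62 mm wide, 54 mm tall, left of and in front of the stand; origin under its foot
Not all that is in view belongs to the job. What is shaped like the tin_c but purple is not meant.

How it is judged:
On the way, in this order (a step that is already met when the one before it is completed fails the run):
1. two tins lie in the trough and the third is still on the deck (((y of tin_b in the frame of tray_pivot between 0.14 and 0.205 m and z of each of tin_b, tin_c in the frame of tray_pivot below -0.018 m and y of tin_c in the frame of tray_pivot between 0.14 and 0.205 m and y of tin_a in the frame of tray_pivot between 0.005 and 0.11 m and z of tin_a in the frame of tray_pivot above -0.006 m and value of joint tray below 0.03 rad) or (y of tin_a in the frame of tray_pivot between 0.14 and 0.205 m and z of each of tin_a, tin_c in the frame of tray_pivot below -0.018 m and y of tin_c in the frame of tray_pivot between 0.14 and 0.205 m and y of tin_b in the frame of tray_pivot between 0.005 and 0.11 m and z of tin_b in the frame of tray_pivot above -0.006 m and value of joint tray below 0.03 rad) or (y of tin_a in the frame of tray_pivot between 0.14 and 0.205 m and z of each of tin_a, tin_b in the frame of tray_pivot below -0.018 m and y of tin_b in the frame of tray_pivot between 0.14 and 0.205 m and y of tin_c in the frame of tray_pivot between 0.005 and 0.11 m and z of tin_c in the frame of tray_pivot above -0.006 m and value of joint tray below 0.03 rad))), for 0.2 s.
2. the lid is shut on the two tins, the third still on the deck, the tray level (((y of tin_b in the frame of tray_pivot between 0.14 and 0.205 m and z of each of tin_b, tin_c in the frame of tray_pivot below -0.018 m and y of tin_c in the frame of tray_pivot between 0.14 and 0.205 m and y of tin_a in the frame of tray_pivot between 0.005 and 0.11 m and z of tin_a in the frame of tray_pivot above -0.006 m and value of joint lid below 0.05 rad and value of joint tray below 0.03 rad) or (y of tin_a in the frame of tray_pivot between 0.14 and 0.205 m and z of each of tin_a, tin_c in the frame of tray_pivot below -0.018 m and y of tin_c in the frame of tray_pivot between 0.14 and 0.205 m and y of tin_b in the frame of tray_pivot between 0.005 and 0.11 m and z of tin_b in the frame of tray_pivot above -0.006 m and value of joint lid below 0.05 rad and value of joint tray below 0.03 rad) or (y of tin_a in the frame of tray_pivot between 0.14 and 0.205 m and z of each of tin_a, tin_b in the frame of tray_pivot below -0.018 m and y of tin_b in the frame of tray_pivot between 0.14 and 0.205 m and y of tin_c in the frame of tray_pivot between 0.005 and 0.11 m and z of tin_c in the frame of tray_pivot above -0.006 m and value of joint lid below 0.05 rad and value of joint tray below 0.03 rad))), for 0.2 s.
3. the tray is tipped (past 0.1 rad) with the third tin still on the deck and the lid shut (((y of tin_b in the frame of tray_pivot between 0.14 and 0.205 m and z of each of tin_b, tin_c in the frame of tray_pivot below -0.018 m and y of tin_c in the frame of tray_pivot between 0.14 and 0.205 m and y of tin_a in the frame of tray_pivot between 0.005 and 0.11 m and z of tin_a in the frame of tray_pivot above -0.006 m and value of joint lid below 0.05 rad and value of joint tray above 0.1 rad) or (y of tin_a in the frame of tray_pivot between 0.14 and 0.205 m and z of each of tin_a, tin_c in the frame of tray_pivot below -0.018 m and y of tin_c in the frame of tray_pivot between 0.14 and 0.205 m and y of tin_b in the frame of tray_pivot between 0.005 and 0.11 m and z of tin_b in the frame of tray_pivot above -0.006 m and value of joint lid below 0.05 rad and value of joint tray above 0.1 rad) or (y of tin_a in the frame of tray_pivot between 0.14 and 0.205 m and z of each of tin_a, tin_b in the frame of tray_pivot below -0.018 m and y of tin_b in the frame of tray_pivot between 0.14 and 0.205 m and y of tin_c in the frame of tray_pivot between 0.005 and 0.11 m and z of tin_c in the frame of tray_pivot above -0.006 m and value of joint lid below 0.05 rad and value of joint tray above 0.1 rad))).
4. the third tin is in the bin (((y of tin_b in the frame of tray_pivot between 0.14 and 0.205 m and z of each of tin_b, tin_c in the frame of tray_pivot below -0.018 m and y of tin_c in the frame of tray_pivot between 0.14 and 0.205 m and y of tin_a in the frame of bin between -0.072 and 0.072 m and height (world z) of tin_a below 0.055 m and value of joint lid below 0.05 rad) or (y of tin_a in the frame of tray_pivot between 0.14 and 0.205 m and z of each of tin_a, tin_c in the frame of tray_pivot below -0.018 m and y of tin_c in the frame of tray_pivot between 0.14 and 0.205 m and y of tin_b in the frame of bin between -0.072 and 0.072 m and height (world z) of tin_b below 0.055 m and value of joint lid below 0.05 rad) or (y of tin_a in the frame of tray_pivot between 0.14 and 0.205 m and z of each of tin_a, tin_b in the frame of tray_pivot below -0.018 m and y of tin_b in the frame of tray_pivot between 0.14 and 0.205 m and y of tin_c in the frame of bin between -0.072 and 0.072 m and height (world z) of tin_c below 0.055 m and value of joint lid below 0.05 rad))), for 0.1 s.
At the end, for the whole second after the job is handed in: two tins lie down in the trough under the shut lid (lid below 0.05 rad), the third is inside the bin, the tray rests level (below 0.03 rad), and all is at rest (((y of tin_b in the frame of tray_pivot between 0.14 and 0.205 m and z of each of tin_b, tin_c in the frame of tray_pivot below -0.018 m and y of tin_c in the frame of tray_pivot between 0.14 and 0.205 m and y of tin_a in the frame of bin between -0.072 and 0.072 m and height (world z) of tin_a below 0.055 m and value of joint lid below 0.05 rad and value of joint tray below 0.03 rad and linear speed of each of tin_a, tin_b, tin_c below 0.02 m/s) or (y of tin_a in the frame of tray_pivot between 0.14 and 0.205 m and z of each of tin_a, tin_c in the frame of tray_pivot below -0.018 m and y of tin_c in the frame of tray_pivot between 0.14 and 0.205 m and y of tin_b in the frame of bin between -0.072 and 0.072 m and height (world z) of tin_b below 0.055 m and value of joint lid below 0.05 rad and value of joint tray below 0.03 rad and linear speed of each of tin_a, tin_b, tin_c below 0.02 m/s) or (y of tin_a in the frame of tray_pivot between 0.14 and 0.205 m and z of each of tin_a, tin_b in the frame of tray_pivot below -0.018 m and y of tin_b in the frame of tray_pivot between 0.14 and 0.205 m and y of tin_c in the frame of bin between -0.072 and 0.072 m and height (world z) of tin_c below 0.055 m and value of joint lid below 0.05 rad and value of joint tray below 0.03 rad and linear speed of each of tin_a, tin_b, tin_c below 0.02 m/s))); the robot touches nothing.
It fails at once if a bystander (spoon, packet, pepper mill, mug, timer) is moved by more than 30 mm (distance of any of spoon, packet, pepper_mill, white_mug, timer from where it was at the start of the episode above 0.03 m).
It fails at once if a tin is lifted off the tray (more than 50 mm above the deck) instead of slid (z of any of tin_a, tin_b, tin_c in the frame of tray_pivot above 0.05 m).
It fails at once if the tray is let fall (faster than 2 rad/s) (velocity of joint tray below -2 rad/s).
It also fails if it takes over 67 s, if anything falls off the work surface, if the arm or the gripper's body presses on something with over 40 N, if the wrist force passes 120 N, or if a joint passes its speed limit or range.

ROBOT

A 6-joint arm with a two-finger parallel gripper is mounted at the origin on a cart in front of the work surface, level with it; the furniture and walls round the work are solid. World frame = base frame: x ahead of the robot, y to its left, z up, the work surface at z = 0. Lengths are in m, angles in rad, forces in N, time in s.
With the tool pointing down it reaches from about 0.35 to 0.775 m from the base axis. Payload 5.5 kg.
Tool frame: the origin (TCP) lies at the very end of the fingers, on their centre line; the grasp point (between the pads) lies 19 mm behind it (env.grip_point_offset is the distance from the TCP to the grasp point, in m); z points along the fingers, y is the line along which they close (so a half turn about z gives the same grasp; the last joint's range is limited). The gripper opens to 85 mm and grips with 20 to 120 N. Pads are 22 mm wide; open, the fingers measure 114 mm over their backs; the gripper's body (76 mm by 85 mm) begins 54 mm behind the grasp point. The pads swing forward as they close: fully open they stand 13 mm farther back than shut.
Start: joints at [-1.471, 0.313, 0.046, 1.304, 0, 1.431], TCP at [0.137, -0.559, 0.231] pointing down, gripper open.
Joint ranges: [-2.76, 2.76], [-0.86, 1.69], [-1.03, 1.26], [-2.2, 2.34], [-1.47, 1.5], [-3.14, 3.14]. Speed limits (rad/s): [2.57, 2.57, 3.14, 3.14, 3.14, 3.14].

INTERFACE

Orientations are given as a unit quaternion [w, x, y, z].
In Python, from workcell import sensors, imaging, workorder, env gives the robot as it stands.
- The arm moves only by the shell command python3 -m handwheel 'ROWS' [FORCE]. ROWS is JSON, a list of rows, each a list of 5 numbers: the shift along the tool's x, y, z in mm, then the turn about the tool's z in rad, then the opening, from 0 (shut) to 1 (fully open). A call has 1 to 8 rows; each row is the pose to reach, as a shift and turn from the pose commanded when the call began, along the tool's axes at that moment; what a row does not reach only later rows make up. A row lasts 1/10 s, in which the tool goes at most 50 mm and 8.59 degrees, less where a joint would pass 70% of its speed; a pose out of reach is approached as far as the arm can. A call with a gripper value outside its range is refused whole. The fingers move at their own pace and stop on an object; FORCE is the grip in N (left out, the last holds). Time passes only in rows, so rows that repeat a pose let the fingers close. It gives the time, the measured TCP pose, the force, the opening and the grip force at its end, in the units of the state.
- sensors.get_state(): the state, without advancing time (a new reading comes with each control period).
- imaging.read_camera(name): name is "scene" or "top" or "wrist"; returns a dict with "color" (384x512x3 uint8, blue, green, red), "z_map" (384x512 float32, m along the optical axis (not along the pixel's ray), 0 where there is no reading), "fx", "fy", "cx", "cy" (pixels), "xyz" and "rotation" of the camera in the world. Camera axes: x right, y down, z forward; pixel columns grow to the right and rows downward; lengths in m; the calibration is good to about 2 mm. A picture is of the moment at which its call begins.
- workorder.hand_in(): hands the job in; it is judged then, once.
The state is a dict: "clock": time; "joint_pos": joint angles; "qvel": joint speeds; "tau": joint torques, N m; "tcp_pos": TCP position; "orientation": TCP orientation; "wrist_force": force on the tool from outside, world axes, zero at the start; "ft_torque": the same for the moment, N m; "finger_gap": finger opening in m; "grip_force": force on a finger pad.
Only numpy, scipy, OpenCV 4.12 (cv2) and the standard library are available. Lean on these libraries where they do the work, as an engineer would, in place of code of your own. Each camera call takes 0.05 s, during which the arm holds its last target. There are 200 camera calls.

## Working session

There is one attempt and no reset: what is moved stays moved. The work goes in short steps, Python scripts to look and compute and a shell command to move; the robot and the scene stay as the last step left them, time stands still between calls to the robot, and variables do not carry over. Pictures are saved under pics/ and viewed, at most 10 in all, crops included, and the job is handed in when it is done.

```bash
ls; mkdir -p pics
cat > h.py <<'E'
import numpy as np,cv2
from workcell import sensors,imaging,workorder,env
from scipy.spatial.transform import Rotation as R
def rot(r):
    r=np.array(r,float)
    return r if r.shape==(3,3) else R.from_quat(r[[1,2,3,0]]).as_matrix()
def cloud(c):
    z=c["z_map"];v,u=np.indices(z.shape)
    p=np.stack([(u-c["cx"])/c["fx"]*z,(v-c["cy"])/c["fy"]*z,z],-1)
    return p@rot(c["rotation"]).T+np.array(c["xyz"])
def tool():
    s=sensors.get_state();return np.array(s["tcp_pos"]),rot(s["orientation"]),s
E
python3 - <<'E'
from h import *
t,r,s=tool();print(t,r.round(3),s["clock"])
for n in("scene","top"):
    c=imaging.read_camera(n);cv2.imwrite(f"pics/{n}.png",c["color"]);np.save(f"{n}.npy",cloud(c));np.save(f"{n}_c.npy",c["color"])
    print(n,c["xyz"],c["fx"],rot(c["rotation"]).round(3))
E
```

```text
pics
[ 0.13650253 -0.55801831  0.23040102] [[ 0.971  0.237 -0.   ]
 [ 0.237 -0.971  0.002]
 [ 0.    -0.002 -1.   ]] 0.0
scene [-0.17796612  0.6388377   1.19132752] 363.3155574939749 [[-0.658 -0.585  0.474]
 [-0.753  0.508 -0.418]
 [ 0.004 -0.632 -0.775]]
top [0.33048421 0.00623834 1.76680749] 493.1052747507886 [[-0.013 -0.994  0.108]
 [-1.     0.014  0.015]
 [-0.017 -0.108 -0.994]]
```

View pics/top.png

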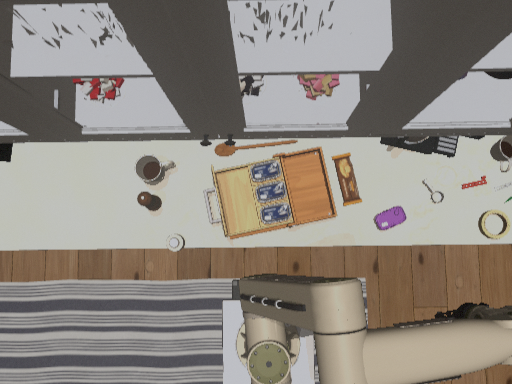

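View pics/scene.png

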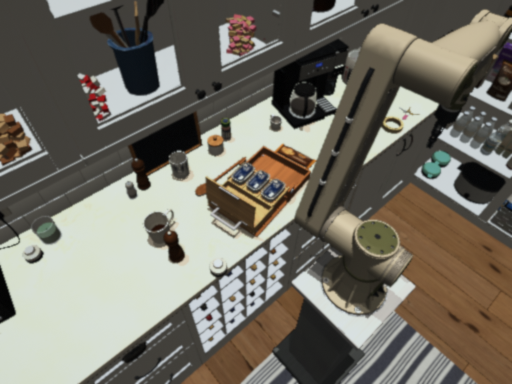

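The top view shows the stand from about (213,238) to (335,148). The tins are at (265,170), (271,190) and (275,213), the bin around (310,190), the bar at (212,206) and the packet at (346,178). The scene view shows the lid about upright. Next I'll fit the stand's pose.

Run:
```python
from h import *
P=np.load("top.npy");C=np.load("top_c.npy").astype(int)
u0,u1,v0,v1=200,345,140,245
p=P[v0:v1,u0:u1];c=C[v0:v1,u0:u1];z=p[...,2]
m=((z>.083)&(z<.098)).astype(np.uint8)
n,l,st,ce=cv2.connectedComponentsWithStats(m)
for i in range(1,n):
    if st[i,4]>100:
        q=p[l==i];r=cv2.minAreaRect(q[:,:2].astype(np.float32)*1000);print(st[i,4],ce[i]+[u0,v0],q.mean(0).round(4),r)
# stand's outline
m=(z>.03)&(z<.3);q=p[m]
n,l,st,ce=cv2.connectedComponentsWithStats(m.astype(np.uint8));i=1+np.argmax(st[1:,4])
q=p[l==i];print(cv2.minAreaRect(q[:,:2].astype(np.float32)*1000))
# bar px
for (u,v) in [(208,195),(210,205),(213,218),(215,220),(310,190),(240,200),(222,165),(231,236)]: print(u,v,P[v,u].round(4))
k=q[q[:,2]>.10];print("lid",len(k),k.mean(0),k.max(0),k.min(0))
np.set_printoptions(linewidth=250)
print((P[200,204:345:3]*1000).astype(int)[:, [1,2]].tolist())
```

```text
431 [265.02088167 169.94895592] [0.5963 0.0018 0.0882] ((598.197998046875, 1.8278045654296875), (67.88487243652344, 104.79240417480469), 13.720039367675781)
435 [270.49425287 191.22528736] [ 0.5223 -0.0159  0.0884] ((523.530029296875, -15.770240783691406), (62.355857849121094, 102.83314514160156), 12.17812442779541)
445 [274.86966292 212.08764045] [ 0.4506 -0.0297  0.0878] ((450.58123779296875, -30.477069854736328), (63.19890213012695, 103.67311096191406), 9.54483413696289)
((521.6826171875, -6.91845703125), (262.2734069824219, 440.5002136230469), 10.948745727539062)
208 195 [ 0.5227  0.2094 -0.0066]
210 205 [ 0.4857  0.2016 -0.0006]
213 218 [ 0.439   0.1915 -0.0059]
215 220 [0.428  0.1777 0.0595]
310 190 [ 0.5346 -0.1592  0.0017]
240 200 [0.4988 0.0915 0.0348]
222 165 [0.6301 0.1571 0.0047]
231 236 [0.3732 0.1259 0.0098]
lid 198 [0.48677433 0.15364835 0.18077549] [0.59975172 0.18388969 0.19655647] [ 0.37430732 -0.05702557  0.10080483]
[[223, 0], [204, 68], [201, -1], [190, 1], [179, 0], [151, 188], [155, 31], [145, 21], [133, 36], [123, 29], [112, 32], [102, 28], [91, 34], [81, 31], [70, 36], [59, 29], [49, 30], [37, 64], [27, 89], [17, 85], [6, 85], [-3, 84], [-13, 84], [-24, 65], [-34, 58], [-44, 74], [-55, 64], [-65, 72], [-76, 63], [-87, 54], [-101, -1], [-111, -2], [-122, 2], [-132, 7], [-143, 8], [-153, 10], [-165, 3], [-176, 0], [-186, 2], [-196, 15], [-207, 8], [-217, 16], [-227, 19], [-233, 51], [-251, 2], [-261, 3], [-272, 0]]
```

```bash
cat >> h.py <<'E'
def S(a):  return np.array([[np.cos(a),-np.sin(a)],[np.sin(a),np.cos(a)]])
try: X0,Y0,A=np.load("pose.npy")
except Exception: X0=Y0=A=0
def w2s(p): return (np.asarray(p)[...,:2]-[X0,Y0])@S(A)       # world->stand xy (tray y = +0.115)
def plan(x,y,z):
    """shift in tool mm to bring TCP to tray x,y (mm) and world z (mm)"""
    t,r,s=tool();w=np.array([X0,Y0])+S(A)@np.array([x,y-115])/1000
    d=r.T@(np.array([*w,z/1000])-t)*1000
    return d.round(1)
def here():
    t,r,s=tool();q=w2s(t)*1000
    yaw=np.arctan2(r[1,0],r[0,0])
    print("clock",s["clock"],"tray xy",(q+[0,115]).round(1),"z",(t[2]*1000).round(1),"yaw-A",(yaw-A).round(3),"F",np.round(s["wrist_force"],1),"gap",s["finger_gap"])
E
python3 - <<'E'
from h import *
from scipy.optimize import minimize
P=np.load("top.npy")[135:255,190:350].reshape(-1,3);P=P[np.isfinite(P).all(1)&(P[:,2]<.3)]
def f(v,full=False):
    q=(P[:,:2]-v[:2])@S(v[2]);x,y=q[:,0],q[:,1];z=np.zeros(len(q))
    z[(abs(x)<.127)&(y>-.27)&(y<-.115)]=.048
    z[(abs(x)<.119)&(y>-.2665)&(y<-.1235)]=.008
    z[(abs(x)<.119)&(y>-.115)&(y<0)]=.065
    z[(abs(x)<.111)&(y>0)&(y<.116)]=.031
    use=~((y>.10)&(y<.22)&(abs(x)<.15))&~((y>0)&(abs(x)>.108)&(abs(x)<.13))
    e=np.minimum(abs(z-P[:,2]),.03);return e[use].mean()
b=min((minimize(f,[.512+dx,.042+dy,a],method="Nelder-Mead",options=dict(xatol=1e-5,fatol=1e-8,initial_simplex=np.array([[.512+dx,.042+dy,a],[.518+dx,.042+dy,a],[.512+dx,.048+dy,a],[.512+dx,.042+dy,a+.03]]))) for dx in(-.005,.005) for dy in(-.005,.005) for a in(.17,.2,.22)),key=lambda r:r.fun)
print(b.x,np.degrees(b.x[2]),b.fun);np.save("pose.npy",b.x)
import h;h.X0,h.Y0,h.A=b.x
for t in([.5982,.0018],[.5235,-.0158],[.4506,-.0305]): print("tin tray",w2s(t)*1000+[0,115])
q=np.c_[w2s(P)*1000+[0,115],P[:,2]*1000]
k=q[q[:,2]>110];print("lid top",k[k[:,2]>175].mean(0),len(k))
k=q[(q[:,1]>262)&(q[:,1]<300)&(q[:,2]>40)&(q[:,2]<70)];print("bar",k.mean(0),k.min(0),k.max(0),len(k))
here()
for x in(-74,0,74): print(x,plan(x,-25,150))
E
```

```text
[0.50934201 0.04274037 0.2080014 ] 11.917602497229064 0.008748059778634491
tin tray [78.48832101 56.59247541]
tin tray [ 1.76395116 54.79774121]
tin tray [-72.60035273  55.46879059]
lid top [  1.96592041 228.62457207 185.32519946] 197
bar [  2.29544878 276.80681358  57.4464013 ] [-55.57882077 262.25794243  45.94821027] [ 62.53683424 284.91430562  68.80680131] 133
clock 0.1 tray xy [-488.9 -395.9] z 230.5 yaw-A 0.032 F [-0.3 -0.1 -0.1] gap 0.0852877862034394
-74 [ 426.4 -357.4   81.2]
0 [ 500.4 -355.1   81.2]
74 [ 574.4 -352.7   81.2]
```

```bash
python3 -c "
import numpy as np;v=np.load('pose.npy');v[:2]+=[.0024,-.001];np.save('pose.npy',v)"
python3 -m handwheel '[[50,-35,0,0.03,0],[100,-70,0,0.03,0],[140,-100,0,0.03,0],[180,-130,0,0.03,0],[220,-160,0,0.03,0],[260,-190,0,0.03,0],[300,-215,0,0.03,0],[300,-215,0,0.03,0]]' 30
python3 - <<'E'
from h import *
here();print(plan(0,-32,200),plan(0,-32,74))
E
```

```text
clock: 0.9
tcp_pos: [0.3785, -0.275, 0.2312]
orientation: [-0.001, 0.994, 0.107, 0.0]
wrist_force: [0.6, 0.1, 1.1]
finger_gap: 0.0001
grip_force: 0.0
clock 0.9 tray xy [-195.8 -167.4] z 231.2 yaw-A 0.006 F [0.6 0.1 1.1] gap 0.0001164003902379233
[ 196.5 -134.3   31.4] [ 196.5 -134.1  157.4]
```

```bash
python3 -m handwheel '[[40,-27,0,0.006,0],[80,-54,0,0.006,0],[120,-81,0,0.006,0],[160,-108,10,0.006,0],[196,-134,30,0.006,0],[196,-134,70,0.006,0],[196,-134,110,0.006,0],[196,-134,110,0.006,0]]'
python3 - <<'E'
from h import *
here();print(plan(0,-32,74))
c=imaging.read_camera("wrist");cv2.imwrite("pics/w1.png",c["color"])
P=cloud(c);z=P[...,2];q=w2s(P)*1000+[0,115]
m=((z>.083)&(z<.1)).astype(np.uint8)
n,l,st,ce=cv2.connectedComponentsWithStats(m)
for i in range(1,n):
    if st[i,4]>800: k=q[l==i];print(st[i,4],ce[i],cv2.minAreaRect(k.astype(np.float32)))
E
```

```text
clock: 1.7
tcp_pos: [0.5363, -0.1044, 0.1155]
orientation: [-0.002, 0.995, 0.102, -0.005]
wrist_force: [-1.1, 0.5, -0.3]
finger_gap: -0.0
grip_force: 0.0
clock 1.7 tray xy [ -6.1 -33.1] z 115.5 yaw-A -0.003 F [-1.1  0.5 -0.3] gap -2.5312908842055536e-05
[ 6.5 -0.8 41.4]
21889 [93.02023848 85.01041619] ((72.93673706054688, 58.22317886352539), (105.08189392089844, 63.06272506713867), 89.64984893798828)
15785 [113.90719037 214.90402281] ((-1.6049079895019531, 56.1225471496582), (105.5849838256836, 63.49406433105469), 89.41915893554688)
2679 [ 85.74505412 294.31728257] ((-51.697635650634766, 78.85702514648438), (27.11197280883789, 79.55802917480469), 26.54046630859375)
```

View pics/w1.png

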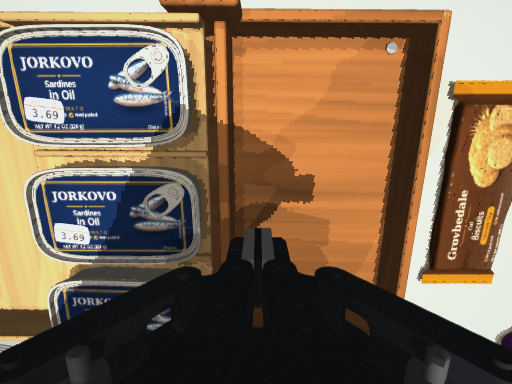

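The wrist view shows the tins at about (95,85) and (113,215), with the third partly hidden behind the shut fingers. The fingers are over the bin at (258,245), and the fitted tin positions match the lanes. Next I descend and push the middle tin.

```bash
python3 -m handwheel '[[5,-1,25,0,0],[5,-1,41,0,0],[5,-1,41,0,0],[5,-18,41,0,0],[5,-35,41,0,0],[5,-52,41,0,0],[5,-70,41,0,0],[5,-70,41,0,0]]'
python3 - <<'E'
from h import *
here();print(plan(0,104,74))
c=imaging.read_camera("wrist");P=cloud(c);z=P[...,2];q=w2s(P)*1000+[0,115]
m=((z>.083)&(z<.1)).astype(np.uint8)
n,l,st,ce=cv2.connectedComponentsWithStats(m)
for i in range(1,n):
    if st[i,4]>800: k=q[l==i];print(st[i,4],ce[i],cv2.minAreaRect(k.astype(np.float32)),k.min(0),k.max(0))
E
```

```text
clock: 2.55
tcp_pos: [0.5306, -0.0341, 0.0812]
orientation: [-0.0, 0.995, 0.103, 0.0]
wrist_force: [-0.7, -1.3, 1.2]
finger_gap: 0.0001
grip_force: 0.0
clock 2.55 tray xy [ 2.8 36.9] z 81.2 yaw-A -0.001 F [-0.7 -1.3  1.2] gap 6.461202419201597e-05
[ -2.9 -67.1   7.2]
34041 [210.79941835  97.88722423] ((73.06448364257812, 58.490142822265625), (105.16095733642578, 63.00009536743164), 89.84588623046875) [41.54144946  5.90645406] [104.56554468 111.06761266]
17748 [108.70176921 249.56017579] ((-1.9869537353515625, 107.76655578613281), (61.74922561645508, 106.42857360839844), 5.079215049743652) [-35.61497651  55.02894134] [ 28.01201109 161.13997292]
```

```bash
python3 -m handwheel '[[-5,0,3,0,0],[-5,-15,4,0,0],[-5,-30,4,0,0],[-5,-45,4,0,0],[-5,-56,4,0,0],[-5,-66,4,0,0],[-5,-66,4,0,0],[-5,-66,4,0,0]]'
cat > look.py <<'E'
from h import *
import sys
here()
c=imaging.read_camera("wrist");P=cloud(c);z=P[...,2];q=w2s(P)*1000+[0,115]
B=c["color"].astype(int);b=(B[...,0]>B[...,2]+15)&(q[...,1]>-140)&(q[...,1]<240)&(abs(q[...,0])<115)
n,l,st,ce=cv2.connectedComponentsWithStats(cv2.morphologyEx(b.astype(np.uint8),cv2.MORPH_OPEN,np.ones((3,3))))
for i in range(1,n):
    if st[i,4]>600: k=q[l==i];print(st[i,4],ce[i].round(),"ctr",(k.min(0)+k.max(0)).round()/2,"ext",np.ptp(k,0).round(),"z",np.percentile(z[l==i],[5,50,95]).round(3))
if len(sys.argv)>1: cv2.imwrite(sys.argv[1],c["color"])
E
python3 look.py pics/w2.png
```

```text
clock: 3.4
tcp_pos: [0.5133, 0.0268, 0.0763]
orientation: [0.0, 0.995, 0.102, 0.0]
wrist_force: [0.2, 0.4, -0.0]
finger_gap: 0.0001
grip_force: 0.0
clock 3.4 tray xy [ -1.6 100.1] z 76.3 yaw-A -0.003 F [ 0.2  0.4 -0. ] gap 9.616903302773772e-05
1435 [361.  28.] ctr [82. 61.] ext [35. 80.] z [0.086 0.088 0.089]
12777 [354.  89.] ctr [73.5 59. ] ext [42. 84.] z [0.087 0.088 0.089]
1078 [253.  90.] ctr [ 73. 103.] ext [41.  5.] z [0.087 0.088 0.089]
926 [464.  93.] ctr [72.5 55.5] ext [39. 91.] z [0.087 0.088 0.089]
993 [353. 151.] ctr [55.5 61.5] ext [18. 79.] z [0.087 0.088 0.089]
3793 [132. 235.] ctr [ 19.5 153. ] ext [ 90. 104.] z [0.056 0.068 0.076]
```

View pics/w2.png

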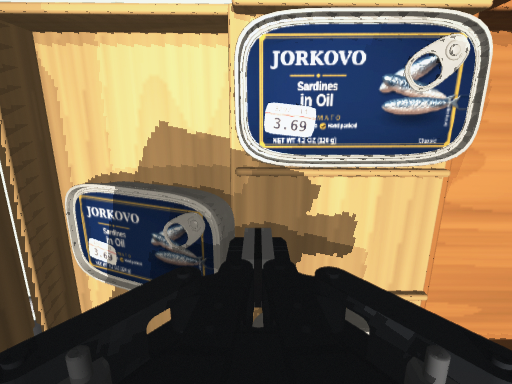

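The middle tin is at about (140,235), tilted, with its right end still on the deck edge. The far tin is untouched at (365,85). I push a bit further.

```bash
python3 -m handwheel '[[0,-7,0,0,0],[0,-12,0,0,0],[0,-12,0,0,0],[0,-12,0,0,0]]'
python3 look.py pics/w3.png
```

```text
clock: 3.85
tcp_pos: [0.5107, 0.0384, 0.0763]
orientation: [0.0, 0.995, 0.102, -0.0]
wrist_force: [-0.2, 0.2, 1.4]
finger_gap: -0.0002
grip_force: 0.0
clock 3.85 tray xy [ -1.7 111.9] z 76.3 yaw-A -0.004 F [-0.2  0.2  1.4] gap -0.00024050025031286765
1453 [393.  27.] ctr [82. 67.] ext [35. 91.] z [0.087 0.088 0.089]
12629 [381.  88.] ctr [73. 65.] ext [42. 96.] z [0.087 0.088 0.089]
1086 [281.  90.] ctr [ 73.  106.5] ext [41. 12.] z [0.087 0.088 0.089]
923 [492.  93.] ctr [72.  61.5] ext [ 38. 103.] z [0.087 0.088 0.089]
906 [380. 150.] ctr [55.5 67. ] ext [17. 91.] z [0.087 0.088 0.089]
4908 [159. 229.] ctr [ 19.5 161.5] ext [90. 98.] z [0.053 0.054 0.055]
```

The middle tin lies flat in the trough (top at 0.054). Next is the near tin.

```bash
python3 -m handwheel '[[0,0,-40,0,0],[-20,40,-45,0,0],[-40,80,-45,0,0],[-60,115,-45,0,0],[-73,144,-45,0,0],[-73,144,-25,0,0],[-73,144,2,0,0],[-73,144,2,0,0]]'
python3 look.py; python3 -c "
from h import *
print(plan(-74,-32,72))"
```

```text
clock: 4.7
tcp_pos: [0.4658, -0.1171, 0.0716]
orientation: [-0.001, 0.995, 0.101, -0.003]
wrist_force: [-0.7, 0.2, 0.5]
finger_gap: 0.0001
grip_force: 0.0
clock 4.7 tray xy [-77.8 -30.9] z 71.6 yaw-A -0.006 F [-0.7  0.2  0.5] gap 9.472448244384155e-05
860 [ 68. 207.] ctr [-32.5  28. ] ext [ 43. 117.] z [0.087 0.088 0.089]
7188 [ 71. 253.] ctr [-54.5  32. ] ext [ 87. 125.] z [0.087 0.088 0.089]
[2.8 0.8 1.1]
```

```bash
python3 -m handwheel '[[1,-17,0,0,0],[1,-34,0,0,0],[1,-51,0,0,0],[1,-68,0,0,0],[1,-85,0,0,0],[1,-100,0,0,0],[1,-112,0,0,0],[1,-112,0,0,0]]'
python3 look.py
```

```text
clock: 5.55
tcp_pos: [0.4469, -0.0064, 0.0752]
orientation: [0.0, 0.995, 0.103, 0.0]
wrist_force: [0.8, -0.5, 0.1]
finger_gap: -0.0003
grip_force: 0.0
clock 5.55 tray xy [-73.4  81.3] z 75.2 yaw-A -0.002 F [ 0.8 -0.5  0.1] gap -0.0002697185682852949
846 [86. 57.] ctr [  7.5 144. ] ext [ 30. 124.] z [0.053 0.054 0.055]
7577 [ 89. 105.] ctr [ -4.  146.5] ext [ 42. 129.] z [0.053 0.054 0.055]
622 [ 11. 106.] ctr [ -3.5 150. ] ext [ 40. 136.] z [0.053 0.054 0.055]
635 [177. 108.] ctr [ -4.5 105.5] ext [39. 47.] z [0.053 0.054 0.055]
3674 [109. 245.] ctr [-54.5 140.5] ext [ 94. 116.] z [0.056 0.07  0.078]
```

```bash
python3 -m handwheel '[[0,-10,0,0,0],[0,-20,0,0,0],[0,-27,0,0,0],[0,-31,0,0,0],[0,-31,0,0,0],[0,-31,0,0,0]]'
python3 look.py pics/w4.png
```

```text
clock: 6.2
tcp_pos: [0.4405, 0.0228, 0.0742]
orientation: [0.0, 0.995, 0.102, -0.0]
wrist_force: [0.0, -0.2, -0.2]
finger_gap: -0.0002
grip_force: 0.0
clock 6.2 tray xy [-73.6 111.2] z 74.2 yaw-A -0.004 F [ 0.  -0.2 -0.2] gap -0.0001768839552553116
880 [148.  57.] ctr [  7.5 158.5] ext [30. 93.] z [0.053 0.054 0.055]
7640 [145. 105.] ctr [ -4.  161.5] ext [42. 99.] z [0.053 0.054 0.055]
631 [ 65. 105.] ctr [ -3.5 165. ] ext [ 40. 106.] z [0.053 0.054 0.055]
643 [233. 107.] ctr [ -5. 121.] ext [39. 18.] z [0.053 0.054 0.055]
4886 [154. 236.] ctr [-54.5 162.5] ext [ 94. 101.] z [0.053 0.054 0.055]
```

View pics/w4.png

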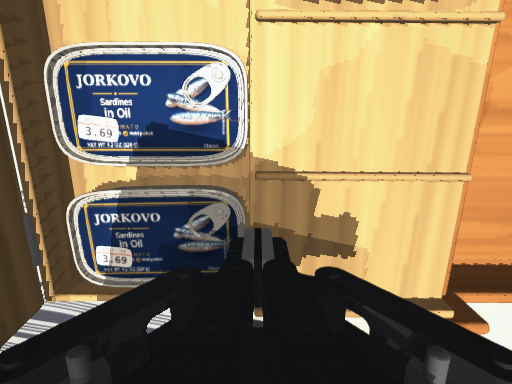

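Both tins lie flat in the trough, at (150,105) and (155,235). Next I raise the tool, cross over the lid, and come down on its left side.

```bash
python3 -m handwheel '[[0,10,-45,0,0],[0,10,-95,0,0],[10,10,-145,0,0],[20,10,-175,0,0],[35,-25,-180,0,0],[50,-65,-180,0,0],[65,-110,-180,0,0],[75,-155,-180,0,0]]'
python3 -c "
from h import *
here();print(plan(0,272,160))"
```

```text
clock: 7.05
tcp_pos: [0.4841, 0.187, 0.2543]
orientation: [-0.002, 0.994, 0.106, 0.0]
wrist_force: [0.7, -0.3, -0.8]
finger_gap: -0.0002
grip_force: 0.0
clock 7.05 tray xy [  2.9 262.9] z 254.3 yaw-A 0.004 F [ 0.7 -0.3 -0.8] gap -0.00016540014241674057
[-3.  -8.8 94.3]
```

```bash
python3 -m handwheel '[[-3,-9,45,0,0],[-3,-9,92,0,0],[-3,-9,92,0,0],[-3,5,92,0,0],[-3,17,92,0,0],[-3,29,92,0,0],[-3,40,92,0,0],[-3,40,92,0,0]]'
python3 -c "
from h import *
here()"
```

```text
clock: 7.85
tcp_pos: [0.4902, 0.144, 0.1634]
orientation: [-0.001, 0.995, 0.103, 0.001]
wrist_force: [-0.3, 0.0, 0.0]
finger_gap: -0.0
grip_force: 0.0
clock 7.85 tray xy [1.000e-01 2.195e+02] z 163.4 yaw-A -0.001 F [-0.3  0.   0. ] gap -4.8714362587157396e-05
```

```bash
python3 -m handwheel '[[0,14,7,0,0],[0,28,17,0,0],[0,40,29,0,0],[0,52,42,0,0],[0,60,58,0,0],[0,66,75,0,0],[0,66,80,0,0],[0,66,80,0,0]]'
python3 - <<'E'
from h import *
here()
c=imaging.read_camera("scene");cv2.imwrite("pics/s2.png",cv2.resize(c["color"][120:270,170:340],None,fx=3,fy=3))
P=cloud(c);q=np.c_[w2s(P.reshape(-1,3))*1000+[0,115],P[...,2].ravel()*1000]
for a,b in((120,150),(150,180),(180,210),(210,235)):
    k=q[(abs(q[:,0]+70)<25)&(q[:,1]>a)&(q[:,1]<b)];print(a,b,len(k),np.percentile(k[:,2],[10,50,90]).round() if len(k) else 0)
E
```

```text
clock: 8.65
tcp_pos: [0.5012, 0.0811, 0.0803]
orientation: [-0.002, 0.995, 0.104, -0.002]
wrist_force: [-0.9, -0.3, -0.0]
finger_gap: 0.0003
grip_force: 0.0
clock 8.65 tray xy [ -2.2 155.7] z 80.3 yaw-A 0.001 F [-0.9 -0.3 -0. ] gap 0.0002669278983634288
120 150 216 [ 77. 370. 434.]
150 180 238 [-477.   81.  603.]
180 210 238 [ 71. 529. 616.]
210 235 435 [-467.  517.  595.]
```

View pics/s2.png

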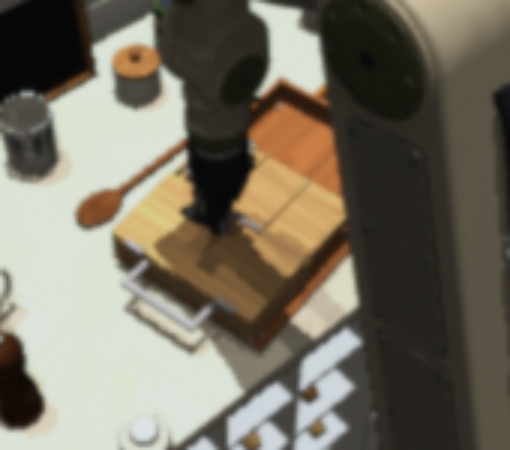

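The lid is nearly shut under the fingers at (215,225) in the crop. Next I press it down.

```bash
python3 -m handwheel '[[0,8,0,0,0],[0,8,4,0,0],[0,8,8,0,0],[0,8,12,0,0],[0,8,15,0,0],[0,8,15,0,0],[0,8,15,0,0]]'
python3 -c "
from h import *
here()"
```

```text
clock: 9.4
tcp_pos: [0.5048, 0.0739, 0.071]
orientation: [-0.001, 0.994, 0.105, 0.001]
wrist_force: [-11.2, -1.0, 35.0]
finger_gap: -0.0001
grip_force: 16.7
clock 9.4 tray xy [ -0.2 147.9] z 71.0 yaw-A 0.003 F [-11.2  -1.   35. ] gap -6.80245439537948e-05
```

```bash
python3 -m handwheel '[[0,0,-20,0,0],[0,0,-60,0,0],[0,0,-105,0,0],[0,-30,-130,0,0.2],[0,-60,-130,0,0.45],[0,-95,-130,0,0.45],[0,-131,-130,0,0.45],[0,-131,-130,0,0.45]]'
python3 - <<'E'
from h import *
here();print(plan(0,279,34))
c=imaging.read_camera("wrist");cv2.imwrite("pics/w5.png",c["color"])
P=cloud(c).reshape(-1,3);q=np.c_[w2s(P)*1000+[0,115],P[:,2]*1000]
for a in range(110,240,20):
    k=q[(abs(q[:,0]-50)<40)&(q[:,1]>a)&(q[:,1]<a+20)];print(a,len(k),np.percentile(k[:,2],[10,50,90]).round(1) if len(k) else 0)
k=q[(q[:,1]>255)&(q[:,1]<305)&(q[:,2]>35)&(q[:,2]<70)&(q[:,0]>15)&(q[:,0]<45)];print("bar",len(k),np.median(k,0),k.min(0),k.max(0))
E
```

```text
clock: 10.2
tcp_pos: [0.4778, 0.1957, 0.1972]
orientation: [-0.006, 0.993, 0.114, -0.001]
wrist_force: [-0.5, 0.2, -0.7]
finger_gap: 0.0383
grip_force: 0.0
clock 10.2 tray xy [ -1.4 272.7] z 197.2 yaw-A 0.02 F [-0.5  0.2 -0.7] gap 0.03828346142689025
[  1.5  -4.4 163.3]
110 1829 [66.4 71.4 76.8]
130 2045 [70.2 71.2 72.1]
150 2053 [70.3 71.2 72.1]
170 2038 [70.3 71.2 72.1]
190 2045 [70.3 71.2 72. ]
210 6821 [ 70.9 266.5 285.3]
230 3692 [ -0.4  71.7 266.8]
bar 376 [ 30.1805305  279.7242624   57.87613642] [ 15.0019098  274.01485532  52.24631698] [ 44.97909598 285.54594832  60.27756702]
```

View pics/w5.png

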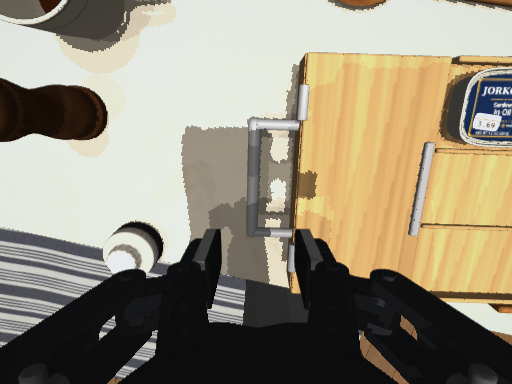

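The lid lies flat at 71 mm, so it is shut. The bar is at (253,175), lying between the open fingers, and the third tin is on the deck at (490,105). Next I descend to the bar.

```bash
python3 -m handwheel '[[0,-1,30,0,0.45],[0,-1,70,0,0.45],[0,-1,100,0,0.45],[0,-1,100,0,0.45]]'
python3 -c "
from h import *
here();print(plan(0,279.5,34))"
```

```text
clock: 10.65
tcp_pos: [0.4752, 0.1923, 0.0932]
orientation: [-0.005, 0.994, 0.111, -0.005]
wrist_force: [-0.9, -0.5, -0.3]
finger_gap: 0.0385
grip_force: 0.0
clock 10.65 tray xy [ -4.6 269.9] z 93.2 yaw-A 0.014 F [-0.9 -0.5 -0.3] gap 0.03854060435457709
[ 5.3 -8.9 59.3]
```

```bash
python3 -m handwheel '[[4,-9,0,0.01,0.45],[4,-9,0,0.01,0.45],[4,-9,0,0.01,0.45]]'
python3 -c "
from h import *
here();print(plan(0,279.5,34))"
```

```text
clock: 10.95
tcp_pos: [0.4839, 0.1969, 0.0994]
orientation: [-0.009, 0.994, 0.112, 0.001]
wrist_force: [0.9, -0.2, 0.9]
finger_gap: 0.0387
grip_force: 0.0
clock 10.95 tray xy [  4.8 272.6] z 99.4 yaw-A 0.016 F [ 0.9 -0.2  0.9] gap 0.03865833606625075
[-4.9 -5.9 65.5]
```

```bash
python3 -m handwheel '[[0,0,0,0,0.45],[0,0,0,0,0.45]]'
python3 -c "
from h import *
here();print(plan(0,279.5,34));s=sensors.get_state();print(np.round(s['joint_pos'],3),np.round(s['qvel'],3),np.round(s['tau'],1))"
```

```text
clock: 11.15
tcp_pos: [0.4826, 0.1969, 0.0983]
orientation: [-0.008, 0.994, 0.112, -0.0]
wrist_force: [0.0, 0.8, 0.1]
finger_gap: 0.0384
grip_force: 0.0
clock 11.15 tray xy [  3.5 272.8] z 98.3 yaw-A 0.016 F [0.  0.8 0.1] gap 0.03836087815967428
[-3.5 -5.6 64.4]
[ 0.224  0.288 -0.328  0.953  0.017  3.141] [ 0.002  0.004 -0.009 -0.003 -0.    -0.   ] [ -0.1 -43.5  26.9  -0.    0.1   0. ]
```

Joint 6 is at its limit, so I use the equivalent grasp half a turn back.

```bash
python3 -m handwheel '[[0,0,-30,-0.14,0.45],[0,0,-30,-0.28,0.45],[0,0,-30,-0.42,0.45],[0,0,-30,-0.56,0.45],[0,0,-30,-0.7,0.45],[0,0,-30,-0.84,0.45],[0,0,-30,-0.98,0.45],[0,0,-30,-1.04,0.45]]' >/dev/null
python3 -m handwheel '[[0,0,0,-0.14,0.45],[0,0,0,-0.28,0.45],[0,0,0,-0.42,0.45],[0,0,0,-0.56,0.45],[0,0,0,-0.7,0.45],[0,0,0,-0.84,0.45],[0,0,0,-0.98,0.45],[0,0,0,-1.04,0.45]]' >/dev/null
python3 -m handwheel '[[0,0,0,-0.14,0.45],[0,0,0,-0.28,0.45],[0,0,0,-0.42,0.45],[0,0,0,-0.56,0.45],[0,0,0,-0.7,0.45],[0,0,0,-0.84,0.45],[0,0,0,-0.98,0.45],[0,0,0,-1.04,0.45]]'
python3 -c "
from h import *
here();print(plan(0,279.5,34));s=sensors.get_state();print(np.round(s['joint_pos'],3))"
```

```text
clock: 13.55
tcp_pos: [0.4822, 0.1964, 0.1277]
orientation: [-0.001, -0.103, 0.995, 0.008]
wrist_force: [-0.0, -0.6, -1.4]
finger_gap: 0.0384
grip_force: 0.0
clock 13.55 tray xy [  3.1 272.4] z 127.7 yaw-A -3.142 F [-0.  -0.6 -1.4] gap 0.038408593494267784
[ 3.1  5.5 93.8]
[ 0.223  0.263 -0.284  1.024  0.017  0.015]
```

```bash
python3 -m handwheel '[[3,6,10,0,0.45],[3,6,40,0,0.45],[3,6,70,0,0.45],[3,6,90,0,0.45],[3,6,94,0,0.45],[3,6,94,0,0.45]]'
python3 -c "
from h import *
here();print(plan(0,279.5,34))"
```

```text
clock: 14.15
tcp_pos: [0.4767, 0.2032, 0.0328]
orientation: [-0.002, -0.101, 0.995, 0.008]
wrist_force: [-0.4, -0.5, 0.2]
finger_gap: 0.0386
grip_force: 0.0
clock 14.15 tray xy [ -1.  280.2] z 32.8 yaw-A -3.147 F [-0.4 -0.5  0.2] gap 0.03855919372665057
[-1.  -0.7 -1.2]
```

```bash
python3 -m handwheel '[[0,0,0,0,0.1],[0,0,0,0,0],[0,0,0,0,0],[0,0,0,0,0],[0,0,0,0,0]]' 30
python3 -m handwheel '[[0,0,-14,0,0],[0,0,-28,0,0],[0,-1,-42,0,0],[0,-3,-56,0,0],[0,-6,-70,0,0],[0,-9,-83,0,0],[0,-9,-83,0,0]]'
python3 -c "
from h import *
here()"
```

```text
clock: 14.65
tcp_pos: [0.4788, 0.2029, 0.0348]
orientation: [0.0, -0.101, 0.995, 0.008]
wrist_force: [-0.2, -2.6, 5.4]
finger_gap: 0.0106
grip_force: 29.6
clock: 15.35
tcp_pos: [0.4805, 0.1946, 0.1177]
orientation: [-0.0, -0.102, 0.995, 0.01]
wrist_force: [1.3, 6.8, -4.3]
finger_gap: 0.0109
grip_force: 29.5
clock 15.35 tray xy [  1. 271.] z 117.7 yaw-A -3.146 F [ 1.3  6.8 -4.3] gap 0.010939383571522692
```

```bash
python3 -m handwheel '[[0,-4,-13,0,0],[0,-8,-26,0,0],[0,-14,-40,0,0],[0,-19,-52,0,0],[0,-25,-62,0,0],[0,-25,-62,0,0],[0,-25,-62,0,0],[0,-25,-62,0,0]]'
python3 - <<'E'
from h import *
here()
c=imaging.read_camera("scene");cv2.imwrite("pics/s3.png",cv2.resize(c["color"][110:270,160:350],None,fx=3,fy=3))
E
```

```text
clock: 16.15
tcp_pos: [0.485, 0.1721, 0.1787]
orientation: [-0.0, -0.103, 0.995, 0.013]
wrist_force: [-1.8, 15.8, 3.1]
finger_gap: 0.0106
grip_force: 29.8
clock 16.15 tray xy [  0.8 248.1] z 178.7 yaw-A -3.144 F [-1.8 15.8  3.1] gap 0.01056317494161082
```

View pics/s3.png

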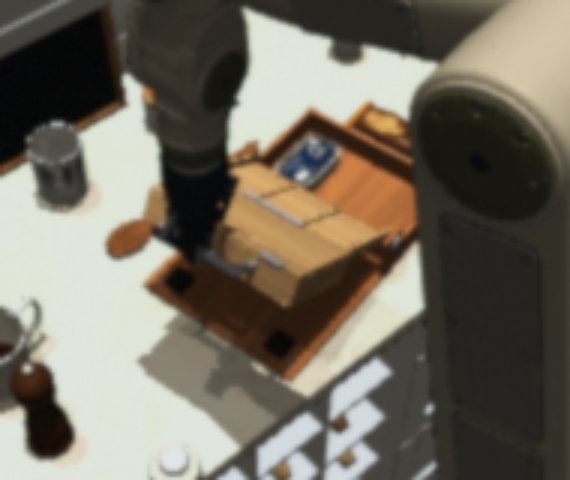

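The third tin is in the bin, at (310,160) in the crop, and the tray is tipped with its lid shut. Next I lower the tray.

```bash
python3 -m handwheel '[[0,6,10,0,0],[0,11,22,0,0],[0,17,36,0,0],[0,21,49,0,0],[0,25,62,0,0],[0,28,75,0,0],[0,30,88,0,0],[0,30,88,0,0]]'
python3 -c "
from h import *
here();print(plan(0,279.5,34))"
```

```text
clock: 17.0
tcp_pos: [0.4792, 0.2003, 0.0888]
orientation: [-0.001, -0.102, 0.995, 0.01]
wrist_force: [3.0, 6.4, -3.9]
finger_gap: 0.0108
grip_force: 29.4
clock 17.0 tray xy [  1.  276.9] z 88.8 yaw-A -3.145 F [ 3.   6.4 -3.9] gap 0.010840020413332038
[ 1.   1.5 54.8]
```

```bash
python3 -m handwheel '[[0,1,11,0,0],[0,2,22,0,0],[0,2,32,0,0],[0,2,40,0,0],[0,2,47,0,0],[0,2,52,0,0],[0,2,55,0,0],[0,2,55,0,0]]'
python3 -c "
from h import *
here();print(plan(0,279.5,34))"
```

```text
clock: 17.8
tcp_pos: [0.4791, 0.2029, 0.0372]
orientation: [0.0, -0.102, 0.995, 0.01]
wrist_force: [-2.2, 4.1, 10.7]
finger_gap: 0.0106
grip_force: 31.4
clock 17.8 tray xy [  1.3 279.4] z 37.2 yaw-A -3.146 F [-2.2  4.1 10.7] gap 0.010627087915802021
[ 1.3 -0.   3.2]
```

It rests on its supports (10.7 N upward on the tool). I release and retreat.

```bash
python3 -m handwheel '[[0,0,0,0,0.2],[0,0,0,0,0.45],[0,0,0,0,0.45],[0,0,-30,0,0.45],[0,0,-70,0,0.45],[0,0,-115,0,0.45],[0,0,-160,0,0.45],[0,0,-160,0,0.45]]'
python3 - <<'E'
from h import *
here()
for n in("wrist","top"):
    c=imaging.read_camera(n);P=cloud(c).reshape(-1,3);q=np.c_[w2s(P)*1000+[0,115],P[:,2]*1000]
    f=lambda a,b,c_,d:q[(q[:,0]>a)&(q[:,0]<b)&(q[:,1]>c_)&(q[:,1]<d)&(q[:,2]<200)]
    for r in((20,90,125,145),(20,90,160,190),(20,90,190,205),(-10,90,20,90),(-30,30,272,287)):
        k=f(*r);print(n,r,len(k),np.percentile(k[:,2],[10,50,90]).round(1) if len(k) else 0)
    B=c["color"].reshape(-1,3).astype(int)
    m=(B[:,0]>B[:,2]+15)&(abs(q[:,0])<119)&(q[:,1]>-155)&(q[:,1]<110)&(q[:,2]<100)
    if m.sum()>20: k=q[m];print("tin",m.sum(),np.percentile(k,[3,50,97],axis=0).round())
cv2.imwrite("pics/t2.png",cv2.resize(c["color"][130:260,180:370],None,fx=3,fy=3))
E
```

```text
clock: 18.6
tcp_pos: [0.4823, 0.1992, 0.2017]
orientation: [0.004, -0.101, 0.995, 0.009]
wrist_force: [0.3, -0.7, 0.7]
finger_gap: 0.0384
grip_force: 0.0
clock 18.6 tray xy [  3.7 275.1] z 201.7 yaw-A -3.147 F [ 0.3 -0.7  0.7] gap 0.03838033298864638
wrist (20, 90, 125, 145) 1370 [70.3 71.3 72.4]
wrist (20, 90, 160, 190) 1947 [70.3 71.1 72. ]
wrist (20, 90, 190, 205) 853 [70.4 71.2 72. ]
wrist (-10, 90, 20, 90) 6277 [63.7 64.6 65.6]
wrist (-30, 30, 272, 287) 802 [-0.1 57.5 59. ]
top (20, 90, 125, 145) 114 [65.8 70.3 75.2]
top (20, 90, 160, 190) 171 [65.6 71.1 76.3]
top (20, 90, 190, 205) 84 [65.4 71.4 77.3]
top (-10, 90, 20, 90) 567 [58.9 64.1 69.5]
top (-30, 30, 272, 287) 27 [-3.4  2.8 53.9]
tin 160 [[  51. -113.   22.]
 [  71.  -71.   29.]
 [  87.  -34.   37.]]
```

View pics/t2.png

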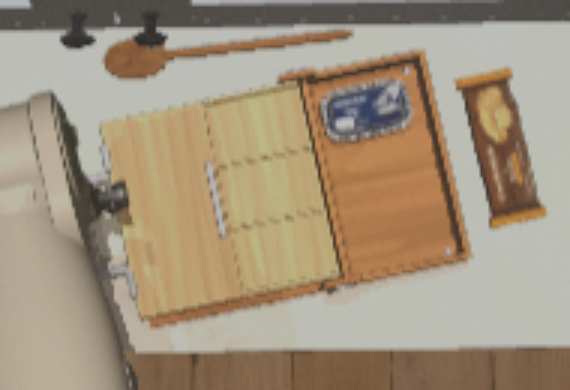

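The tray is level with the lid shut, and the third tin lies in the bin at (367,107) in the crop. The spoon and packet in the crop are where they were, and the gripper is clear of everything.

```bash
python3 -c "
from workcell import workorder
print(workorder.hand_in())"
```

```text
the job is handed in; nothing more can be done
None
```

I handed the job in after about 19 s on the robot's clock: `tin_a` and `tin_b` are in the trough under the shut lid, `tin_c` is in the bin, and the tray is back level; the hand-in gave no verdict.

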